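# Clamp the chef's knife in the sharpening jig with its cam lever

### The arm

A 6-joint arm with a two-finger parallel gripper is mounted at the origin on the work surface. World frame = base frame: x ahead of the robot, y to its left, z up, the work surface at z = 0. Lengths are in m, angles in rad, forces in N, time in s.
With the tool pointing down it reaches from about 0.35 to 0.85 m from the base axis. Payload 8.1 kg.
Tool frame: the origin (TCP) lies between the finger pads, 19 mm behind the fingertips; this is the grasp point; z points along the fingers, y is the line along which they close (so a half turn about z gives the same grasp; the last joint's range is limited). The gripper opens to 93 mm and grips with 3 to 60 N. Pads are 15 mm wide; open, the fingers measure 128 mm over their backs; the gripper's body (75 mm by 188 mm) begins 65 mm behind the grasp point.
Start: joints at [1.178, 0.13, 1.488, -0, 1.523, -0.085], TCP at [0.182, 0.572, 0.237] pointing down, gripper open.
Joint ranges: [-2.96, 2.96], [-0.89, 2.26], [0.02, 2.5], [-1.34, 4.48], [0, 2.73], [-2.66, 2.66]. Speed limits (rad/s): [2.39, 2.39, 2.79, 3.14, 3.14, 3.14].

### API

Orientations are given as a 3x3 rotation matrix whose columns are the frame's x, y, z axes.
In Python, from workcell import manip gives the robot as it stands. The module is installed in compiled form; this text tells all that it offers.
- The arm moves only by the tool play_rows, never from a script. Its argument "targets" is a list that holds one entry, the list of rows, each a list of 5 numbers: the opening, from 0 (shut) to 1 (fully open), then the shift along the tool's x, y, z in m, then the turn about the tool's z in degrees. A call has exactly 10 rows; each row shifts and turns the commanded pose from where the row before left it, along the tool's axes as they then stand; what a row does not reach is not made up. A row lasts 1/12 s, in which the tool goes at most 41.7 mm and 7.16 degrees, less where a joint would pass 70% of its speed; a pose out of reach is approached as far as the arm can. A call is refused whole if a number of a shift passes 0.0417 or a number of a turn 7.16, either way. A call with a gripper value outside its range is refused whole. The fingers move at their own pace and stop on an object; the grip force is fixed at half the most. Time passes only in rows, so rows that do not move let the fingers close, or fill a call up. It gives the time, the measured TCP pose, the force, the opening and the grip force at its end, in the units of the state.
- manip.sense(): the state, without advancing time (a new reading comes with each control period).
- manip.read_camera(name): name is "scene" or "top"; returns a dict with "pixels" (420x560x3 uint8, red, green, blue), "vfov" (degrees; the focal length in pixels is half the picture's height over the tangent of half this angle, whatever the lens; pixels are square), "cx", "cy" (the principal point, pixels), "origin" and "orientation" of the camera in the world. Camera axes: x right, y up, looking along -z (the intrinsics and any distortion apply to the point x, -y, -z); pixel columns grow to the right and rows downward; lengths in m; the calibration is good to about 2 mm. A picture is of the moment at which its call begins. There is no depth.
- manip.sign_off(): hands the job in; it is judged then, once.
The state is a dict: "t": time; "joints": joint angles; "joint_vel": joint speeds; "joint_efforts": joint torques, N m; "tool_pos": TCP position; "ee_rot": TCP orientation; "ft_force": force on the tool from outside, world axes, zero at the start; "wrist_torque": the same for the moment, N m; "width": finger opening in m; "finger_force": force on a finger pad.
Only numpy, scipy, OpenCV 4.12 (cv2) and the standard library are available. Lean on these libraries where they do the work, as an engineer would, in place of code of your own. Each camera call takes 0.05 s, during which the arm holds its last target. There are 200 camera calls.

### The job

The chef's knife lies ready on the blade table of the sharpening jig, but the clamp is still set for a thinner blade and is too tight for it. Loosen the brass thumb nut (anticlockwise seen from above) until the red cam lever starts to bite shortly before half-way through its swing, then flip the lever fully home so that it locks the knife at the right force, and let go. Feel it by the lever and go gently: never crush the blade, turn the nut only while the clamp is unloaded, and do not touch or shift the knife or push the other things about.

Things in the scene. Friction and masses are not known exactly. Their poses are not given: they have to be found in the camera images.
- jig: knife sharpener fixed to the counter: grey base 220 x 110 x 12 mm, 160 mm guide column at x 30, y -108 mm. Origin: underside, straight below the nut's axis; x runs from knife through nut to lever, y along the knife to its handle, z up. A rocker bar (36 mm wide, 8 thick) lies along x on the stud, from x -82 to +90 mm; a sprung foot under its nose (x -65 mm) presses the blade
- thumb_nut: knurled brass nut, 29 mm across, 24 tall, axis upright; the stud stands out of its top by up to 10 mm. Origin: on the axis at its underside, about 90 mm up and 4 mm above the bar (so keep the TCP 20 to 24 mm above it). Anticlockwise from above loosens: per radian the nut rises 0.8 mm and the foot 1.6 mm. Its x, y turn with it. Stiff (0.35 N m), stays as left. At the start 0.7 to 2.8 rad too tight
- cam_lever (a joint): Lever angle: 0 open, upright; 1.50 home, 3 deg above level along the jig's +x. Stops at both ends, stays where left. Its bite is the angle where the foot meets the blade: before it the lever swings freely (under 1 N at the handle), after it pushes back 30-50 N per rad. Nut set right: bite at 0.64 (0.58-0.70 will do), which gives 72 N at home.
- lever_pivot (a point): the lever's cross pin (along the jig's y), 78 mm from the nut's axis along the jig's +x, 62 mm up. An eccentric on it lifts the bar's tail. Foot travel in mm by lever angle: 0.9 at 0.1, 1.8 at 0.2, 2.7 at 0.3, 3.5 at 0.4, 4.3 at 0.5, 4.9 at 0.6, 5.5 at 0.7, 6.1 at 0.8, 6.8 at 1.0, 7.3 from 1.3. Once on the blade the foot's force grows by about 40 N per mm of travel
- lever_grip (a point): point on the red handle's centre line, 80 mm from the pin, at height 62 mm + 80 mm x sin(1.55 - a). The handle is 14 mm wide along the jig's y, 10 mm thick, and ends 105 mm from the pin. Nothing stands under it but the counter and the base
- knife: loose chef's knife lying flat, spine at two stop pins, blade 190 x 44 x 3 mm, black handle 115 mm long to the jig's +y, about 220 g. Origin: underside of the blade where the foot presses, about 60 mm up (the blade table is set up to 0.4 mm higher or lower); x to the spine, y to the handle
- stone_coarse: bystander: grey sharpening stone, 150 x 26 x 11 mm, origin below its centre
- stone_fine: bystander: reddish sharpening stone, 150 x 26 x 11 mm, origin below its centre
- guide_rod: bystander: guide rod with stone and red handle lying down, 370 mm long, origin below its middle
- angle_gauge: bystander: black angle gauge, 50 x 32 x 50 mm, origin below its centre
- mug: bystander: blue mug, 82 mm wide, 95 mm tall, origin below its centre
- oil_bottle: bystander: amber oil bottle, 44 mm wide, 120 mm tall, origin below its centre
- mortar: bystander: stone mortar, 110 mm wide, 75 mm tall, origin below its centre
- jar: bystander: glass jar with steel lid, 90 mm wide, 130 mm tall, origin below its centre

How it is judged:
At the end, for the whole second after the job is handed in: The cam lever is home (past 1.42 rad of 1.50), the foot presses the knife with 57 to 88 N, and the knife lies still within 6 mm of where it lay (value of joint cam_lever above 1.42 rad and contact force between jig and knife between 57 and 88 N and distance of knife from where it was at the start of the episode below 0.006 m and linear speed of knife below 0.02 m/s); the robot touches nothing.
It fails at once if the blade is crushed: the foot presses it with more than 120 N (contact force between jig and knife above 120 N).
It fails at once if the nut is handled while the clamp is loaded (over 25 N on the blade) (contact force between the fingers and thumb_nut above 3 N and contact force between jig and knife above 25 N).
It fails at once if the robot touches the knife (contact force between any of the fingers, the arm and knife above 1 N).
It fails at once if a bystander is pushed more than 40 mm (distance of any of stone_coarse, stone_fine, guide_rod, angle_gauge, mug, oil_bottle, mortar, jar from where it was at the start of the episode above 0.04 m).
It also fails if it takes over 72 s, if anything falls off the work surface, if the arm or the gripper's body presses on something with over 40 N, if the wrist force passes 120 N, or if a joint passes its speed limit or range.

## Working session

There is one attempt and no reset: what is moved stays moved. The work goes in short steps, Python scripts to look and compute and a tool call to move; the robot and the scene stay as the last step left them, time stands still between calls to the robot, and variables do not carry over. Pictures are saved under pics/ and viewed, at most 10 in all, crops included, and the job is handed in when it is done.

Besides the shell and the picture viewer there is one more tool, called after "Call:" as name([rows], argument=value, ...), one row to a line, values as JSON. play_rows: Moves the arm, as the interface text tells. Its arguments: {"type":"object","properties":{"targets":{"type":"array"}},"required":["targets"]}

```bash
mkdir -p pics; cat > h.py <<'E'
import numpy as np, cv2
from workcell import manip
def cam(n):
    return manip.read_camera(n)
def save(c,f): cv2.imwrite('pics/'+f, c['pixels'][:,:,::-1])
def K(c):
    h=c['pixels'].shape[0]; f=h/2/np.tan(np.radians(c['vfov'])/2); return f
def ray(c,u,v):
    f=K(c); d=np.array([(u-c['cx'])/f,-(v-c['cy'])/f,-1.]); return np.array(c['origin']),np.array(c['orientation'])@d
def onz(c,u,v,z):
    o,d=ray(c,u,v); return o+d*(z-o[2])/d[2]
def proj(c,p):
    q=np.array(c['orientation']).T@(np.array(p)-np.array(c['origin'])); f=K(c)
    return c['cx']+f*q[0]/-q[2], c['cy']-f*q[1]/-q[2]
E
python3 - <<'E'
from h import *
np.set_printoptions(precision=4,suppress=True)
for n in('top','scene'):
    c=cam(n); save(c,n+'0.png'); print(n,{k:v for k,v in c.items() if k!='pixels'})
print(manip.sense())
E
```

```text
top {'vfov': 46.285446564002214, 'cx': 275.9228630645286, 'cy': 206.72944576355675, 'origin': array([0.4649, 0.0314, 1.7754]), 'orientation': array([[ 0.0262,  0.9961, -0.0837],
       [-0.9996,  0.0271,  0.0093],
       [ 0.0115,  0.0835,  0.9964]])}
scene {'vfov': 43.716928141073694, 'cx': 281.01900272939287, 'cy': 202.12018802680694, 'origin': array([ 1.0651, -0.6355,  1.3858]), 'orientation': array([[ 0.7948, -0.5172,  0.3175],
       [ 0.6068,  0.6681, -0.4306],
       [ 0.0106,  0.5349,  0.8449]])}
{'t': 0.1, 'joints': array([ 1.1776,  0.1311,  1.4892,  0.    ,  1.523 , -0.0854]), 'joint_vel': array([-0.0011,  0.0004, -0.0026, -0.0008,  0.0007, -0.0028]), 'joint_efforts': array([  0.0017, -56.1342, -49.3095,   0.0771,   0.0291,  -0.    ]), 'tool_pos': array([0.1816, 0.5714, 0.2365]), 'ee_rot': array([[-0.953 ,  0.303 , -0.0006],
       [ 0.303 ,  0.953 , -0.0015],
       [ 0.0001, -0.0016, -1.    ]]), 'ft_force': array([-0.304 , -0.324 ,  0.4616]), 'wrist_torque': array([ 0.0223, -0.0322,  0.0064]), 'finger_force': 0.0, 'width': 0.09264218161119013}
```

View pics/top0.png

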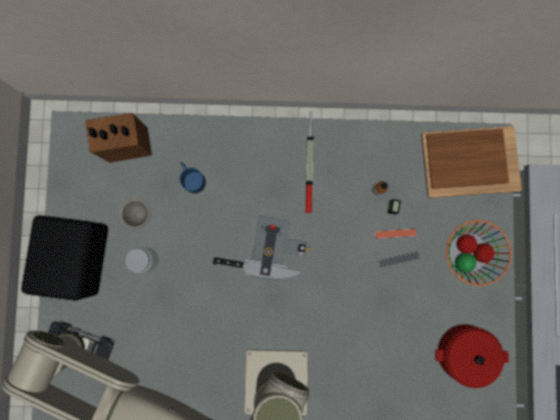

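View pics/scene0.png

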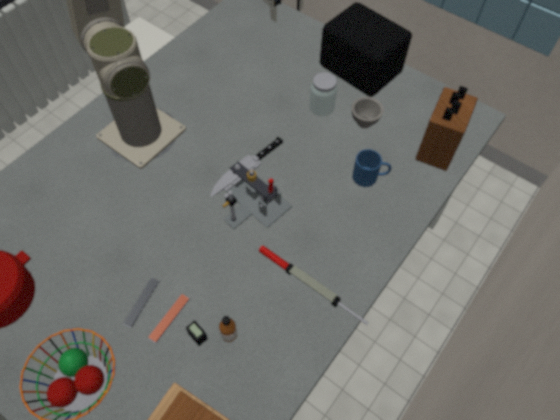

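The jig shows in the top view at about (268,250): nut near (268,252), lever knob near (272,228), knife handle to the left (world +y). In the scene view the nut is near (252,177) and the red lever near (270,185). I'll zoom in on both.

```bash
python3 - <<'E'
from h import *
np.set_printoptions(precision=4,suppress=True)
t=cam('top'); s=cam('scene')
a=cv2.resize(t['pixels'][205:295,205:315],None,fx=5,fy=5,interpolation=cv2.INTER_CUBIC)
b=cv2.resize(s['pixels'][130:230,200:300],None,fx=4.5,fy=4.5,interpolation=cv2.INTER_CUBIC)[:450]
cv2.imwrite('pics/a.png',cv2.resize(np.hstack([a,b]),(800,360))[:,:,::-1])
def blobs(c,box,lo,hi,name):
    x0,y0,x1,y1=box; h=cv2.cvtColor(c['pixels'][y0:y1,x0:x1],cv2.COLOR_RGB2HSV)
    m=cv2.inRange(h,lo,hi); n,l,st,ce=cv2.connectedComponentsWithStats(m)
    for i in range(1,n):
        if st[i,4]>=6: print(name,st[i,:2]+[x0,y0],st[i,2:],ce[i]+[x0,y0])
for c,box,nm in((t,(205,205,315,295),'top'),(s,(200,130,300,230),'scene')):
    blobs(c,box,(0,120,60),(8,255,255),nm+' red'); blobs(c,box,(172,120,60),(180,255,255),nm+' red2'); blobs(c,box,(12,90,60),(30,255,255),nm+' brass')
    blobs(c,box,(0,0,0),(180,255,50),nm+' black')
E
```

```text
top red [306 205] [ 6  8 44] [308.4091 208.2045]
top red [270 225] [ 5  4 16] [272.  226.5]
top brass [264 247] [ 9  9 38] [267.9474 251.3158]
top brass [305 248] [ 5  2 10] [307.  248.5]
top black [214 258] [ 29   9 104] [227.1442 261.7788]
scene red [269 179] [ 4 14 39] [270.2564 184.2051]
scene red2 [268 186] [ 5  7 14] [270.5714 189.0714]
scene brass [247 172] [ 9 10 59] [251.0678 177.0169]
scene brass [223 201] [ 7  6 21] [226.1429 203.3333]
scene black [258 138] [ 24  21 113] [269.7788 148.177 ]
scene black [273 194] [4 3 9] [274.8889 195.1111]
scene black [263 196] [ 7  7 24] [266.     198.5833]
scene black [227 198] [ 9  8 38] [231.4737 201.3421]
```

View pics/a.png

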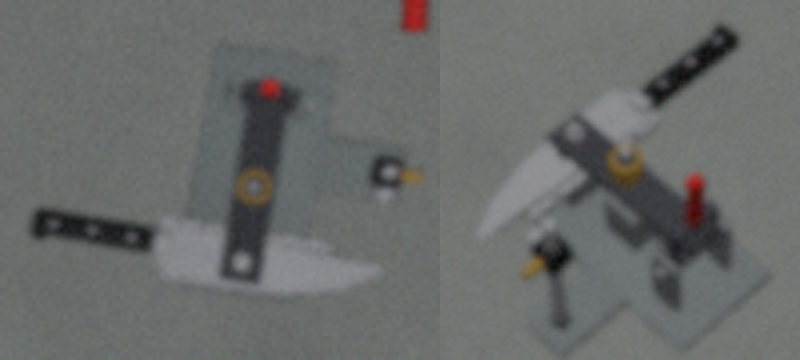

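```bash
python3 - <<'E'
from h import *
np.set_printoptions(precision=4,suppress=True)
t=cam('top'); s=cam('scene')
def tri(p,q):
    o1,d1=ray(t,*p);o2,d2=ray(s,*q); d1/=np.linalg.norm(d1);d2/=np.linalg.norm(d2)
    k=np.linalg.lstsq(np.c_[d1,-d2],o2-o1,rcond=None)[0]; a=o1+k[0]*d1;b=o2+k[1]*d2; return (a+b)/2,np.linalg.norm(a-b)
# scene crop: 3.6px per px
print('nut',tri((268,251.1),(251.3,176.6)),onz(t,268,251.1,.112),onz(s,251.3,175.5,.112))
print('tip',tri((272.2,226.8),(200+(696-440)/3.6,130+179/3.6)),onz(t,272.2,226.8,.165))
print('nose',tri((205+242/4,205+262/4),(200+(574-440)/3.6,130+131/3.6)),onz(t,205+242/4,205+262/4,.087))
N=onz(t,268,251.1,.112);T=onz(t,272.2,226.8,.165);P=onz(t,205+242/4,205+262/4,.087)
for nm,v in(('tip-nut',T-N),('nut-nose',N-P),('tip-nose',T-P)): print(nm,np.hypot(*v[:2]),np.degrees(np.arctan2(v[1],v[0])))
# knife handle dir
E
```

```text
nut (array([0.4541, 0.0391, 0.0958]), np.float64(0.0010170394103923934)) [0.4538 0.0387 0.112 ] [0.4596 0.0341 0.112 ]
tip (array([0.5358, 0.0285, 0.1632]), np.float64(0.005018260577465813)) [0.5338 0.0269 0.165 ]
nose (array([0.3891, 0.0471, 0.0846]), np.float64(0.004559247678193105)) [0.3876 0.0455 0.087 ]
tip-nut 0.08087827708347647 -8.394528649153084
nut-nose 0.06661544198159484 -5.87336978799036
tip-nose 0.14745835677099334 -7.255868383002876
```

Call:
play_rows([
  [[0,0,0,0,-5.2],[0,0,0,0,-5.2],[0,-0.0246,-0.0309,0,0],[0,-0.0246,-0.0309,0,0],[0,-0.0246,-0.0309,0,0],[0,-0.0246,-0.0309,0,0],[0,-0.0246,-0.0309,0,0],[0,-0.0246,-0.0309,0,0],[0,-0.0246,-0.0309,0,0],[0,-0.0246,-0.0309,0,0]],
])

```text
t: 1.13
tool_pos: [0.3464, 0.3001, 0.2376]
ee_rot: [[-0.992, 0.126, 0.001], [0.126, 0.992, 0.0], [-0.001, 0.0, -1.0]]
ft_force: [1.0, 0.5, -0.7]
width: 0.0309
finger_force: 0.0
```

Call:
play_rows([
  [[0,-0.0246,-0.0309,0,0],[0,-0.0246,-0.0309,0,0],[0,-0.0246,-0.0309,0,0],[0,-0.0246,-0.0309,0,0],[0,-0.0246,-0.0309,0,0],[0,-0.0246,-0.0309,0,0],[0,-0.0246,-0.0309,0,0],[0,-0.0246,-0.0309,0,0],[0,0,0,0,0],[0,0,0,0,0]],
])

```text
t: 1.97
tool_pos: [0.5104, 0.0299, 0.2371]
ee_rot: [[-0.992, 0.13, -0.001], [0.13, 0.992, 0.0], [0.001, -0.0, -1.0]]
ft_force: [0.6, 0.3, -0.2]
width: 0.0006
finger_force: 0.0
```

```bash
cat >> h.py <<'E'
N=np.array([.4535,.0383]); A=np.radians(-7.2)
jx=np.array([np.cos(A),np.sin(A)]); jy=np.array([-jx[1],jx[0]])
def st():
    s=manip.sense(); p=s['tool_pos']; f=s['ft_force']; d=p[:2]-N
    yaw=np.degrees(np.arctan2(s['ee_rot'][1,0],s['ee_rot'][0,0]))
    print('t %.2f jig x %.1f y %.1f z %.1f mm | yaw %.2f j6 %.2f w %.1f ff %.1f | F jig %.2f %.2f %.2f Mz %.2f'%(s['t'],*(1000*np.array([d@jx,d@jy,p[2]])),yaw,s['joints'][5],s['width']*1000,s['finger_force'],f[:2]@jx,f[:2]@jy,f[2],s['wrist_torque'][2]))
    return s
E
python3 -c "
from h import *
st()
t=cam('top');s=cam('scene')
for z in(.13,.15,.17): print(onz(t,302,248.3,z),onz(s,230.5,198.6,z))
save(s,'s1.png')"
```

```text
t 1.97 jig x 57.5 y -1.2 z 237.1 mm | yaw 172.55 j6 -1.48 w 0.6 ff 0.0 | F jig 0.55 0.33 -0.20 Mz -0.00
[ 0.46622738 -0.07460572  0.13      ] [ 0.47216144 -0.07412498  0.13      ]
[ 0.46621065 -0.07331722  0.15      ] [ 0.48160471 -0.08306581  0.15      ]
[ 0.46619392 -0.07202872  0.17      ] [ 0.49104799 -0.09200664  0.17      ]
```

Call:
play_rows([
  [[0,0,0,0.038,0],[0,0,0.001,0.038,0],[0,0,0,0,0],[0,-0.003,0,0,0],[0,-0.003,0,0,0],[0,-0.003,0,0,0],[0,-0.003,0,0,0],[0,-0.0017,0,0,0],[0,0,0,0,0],[0,0,0,0,0]],
])

```text
t: 2.9
tool_pos: [0.5242, 0.0309, 0.1621]
ee_rot: [[-0.992, 0.126, 0.001], [0.126, 0.992, -0.0], [-0.001, 0.0, -1.0]]
ft_force: [0.3, 0.7, 0.2]
width: 0.0003
finger_force: 0.0
```

```bash
python3 -c "
from h import *
st()"
```

```text
t 2.90 jig x 71.1 y 1.6 z 162.1 mm | yaw 172.76 j6 -1.48 w 0.3 ff 0.0 | F jig 0.26 0.71 0.17 Mz -0.00
```

Call:
play_rows([
  [[0,-0.0008,0,0,0],[0,-0.0008,0,0,0],[0,-0.0008,0,0,0],[0,-0.0008,0,0,0],[0,-0.0008,0,0,0],[0,-0.0008,0,0,0],[0,-0.0008,0,0,0],[0,0,0,0,0],[0,0,0,0,0],[0,0,0,0,0]],
])

```text
t: 3.73
tool_pos: [0.5292, 0.0303, 0.1614]
ee_rot: [[-0.992, 0.126, 0.0], [0.126, 0.992, -0.0], [-0.0, -0.0, -1.0]]
ft_force: [-2.1, -1.1, 0.1]
width: 0.0005
finger_force: 0.5
```

```bash
python3 -c "
from h import *
st()"
```

```text
t 3.73 jig x 76.1 y 1.6 z 161.4 mm | yaw 172.77 j6 -1.48 w 0.5 ff 0.5 | F jig -1.94 -1.34 0.10 Mz -0.05
```

Call:
play_rows([
  [[0,-0.0008,0,0,0],[0,-0.0008,0,0,0],[0,-0.0008,0,0,0],[0,-0.0008,0,0,0],[0,-0.0008,0,0,0],[0,0,0,0,0],[0,0,0,0,0],[0,0,0,0,0],[0,0,0,0,0],[0,0,0,0,0]],
])

```text
t: 4.57
tool_pos: [0.533, 0.0299, 0.1613]
ee_rot: [[-0.992, 0.126, -0.0], [0.126, 0.992, 0.0], [0.0, 0.0, -1.0]]
ft_force: [-3.4, -0.1, -1.6]
width: 0.0003
finger_force: 1.4
```

```bash
python3 -c "
from h import *
st()
t=cam('top');save(t,'t2.png');s=cam('scene')
h=cv2.resize(s['pixels'][130:230,200:300],None,fx=5,fy=5,interpolation=cv2.INTER_CUBIC);cv2.imwrite('pics/b.png',h[:,:,::-1])
for i in range(4):
  manip.read_camera('top');st()"
```

```text
t 4.57 jig x 80.0 y 1.6 z 161.3 mm | yaw 172.76 j6 -1.48 w 0.3 ff 1.4 | F jig -3.38 -0.57 -1.58 Mz -0.00
t 4.72 jig x 80.0 y 1.6 z 161.3 mm | yaw 172.77 j6 -1.48 w 0.5 ff 1.5 | F jig -2.87 -0.30 -1.57 Mz -0.05
t 4.77 jig x 80.0 y 1.6 z 161.3 mm | yaw 172.77 j6 -1.48 w 0.3 ff 1.5 | F jig -3.00 -1.21 -2.56 Mz 0.01
t 4.82 jig x 80.0 y 1.6 z 161.3 mm | yaw 172.76 j6 -1.48 w 0.6 ff 1.5 | F jig -2.37 -1.02 -2.03 Mz -0.01
t 4.87 jig x 80.0 y 1.6 z 161.3 mm | yaw 172.76 j6 -1.48 w 0.5 ff 1.6 | F jig -3.09 -0.55 -2.37 Mz -0.04
```

View pics/b.png

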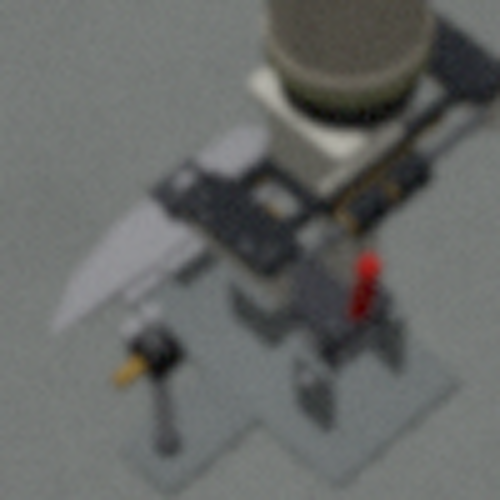

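The picture shows the fingers behind the red lever, which leans slightly at about (365,285), and the bar and knife undisturbed. One more small push should confirm the slope.

Call:
play_rows([
  [[0,-0.0008,0,0,0],[0,-0.0008,0,0,0],[0,-0.0008,0,0,0],[0,-0.0008,0,0,0],[0,-0.0008,0,0,0],[0,0,0,0,0],[0,0,0,0,0],[0,0,0,0,0],[0,0,0,0,0],[0,0,0,0,0]],
])

```text
t: 5.7
tool_pos: [0.5367, 0.0294, 0.161]
ee_rot: [[-0.992, 0.126, -0.001], [0.126, 0.992, 0.0], [0.001, -0.0, -1.0]]
ft_force: [-5.5, 0.2, -4.2]
width: 0.0004
finger_force: 2.5
```

```bash
python3 -c "
from h import *
st()
for i in range(4):
  manip.read_camera('top');st()"
```

```text
t 5.70 jig x 83.7 y 1.6 z 161.0 mm | yaw 172.76 j6 -1.49 w 0.4 ff 2.5 | F jig -5.48 -0.46 -4.23 Mz -0.03
t 5.75 jig x 83.7 y 1.6 z 161.0 mm | yaw 172.77 j6 -1.49 w 0.5 ff 2.5 | F jig -4.92 -1.32 -3.98 Mz -0.06
t 5.80 jig x 83.7 y 1.6 z 161.0 mm | yaw 172.77 j6 -1.49 w 0.4 ff 2.5 | F jig -5.64 -1.03 -4.89 Mz -0.08
t 5.85 jig x 83.7 y 1.6 z 160.9 mm | yaw 172.76 j6 -1.49 w 0.4 ff 2.5 | F jig -4.51 -0.30 -5.11 Mz -0.05
t 5.90 jig x 83.7 y 1.6 z 161.0 mm | yaw 172.76 j6 -1.49 w 0.2 ff 2.5 | F jig -5.00 -0.09 -3.90 Mz -0.03
```

Call:
play_rows([
  [[0,0.004,0,0,0],[0,0,0,-0.04,0],[0,0,0,0,0],[0,-0.021,0,0,0],[0,-0.021,0,0,0],[0,0,0,0,0],[0,0,0,0.032,0],[0,0,0,0,0],[0,0.01,0,0,0],[0,0.005,0,0,0]],
])

```text
t: 6.73
tool_pos: [0.5593, 0.0266, 0.1698]
ee_rot: [[-0.992, 0.126, -0.0], [0.126, 0.992, 0.0], [0.0, 0.0, -1.0]]
ft_force: [1.1, -0.7, -0.3]
width: 0.0005
finger_force: 0.4
```

Call:
play_rows([
  [[0,0.002,0,0,0],[0,0.002,0,0,0],[0,0.002,0,0,0],[0,0.002,0,0,0],[0,0.001,0,0,0],[0,0.001,0,0,0],[0,0.0005,0,0,0],[0,0,0,0,0],[0,0,0,0,0],[0,0,0,0,0]],
])

```text
t: 7.57
tool_pos: [0.5495, 0.0277, 0.1693]
ee_rot: [[-0.992, 0.126, -0.0], [0.126, 0.992, -0.0], [0.0, -0.0, -1.0]]
ft_force: [0.2, -0.7, 1.3]
width: -0.0001
finger_force: 0.2
```

```bash
python3 -c "
from h import *
st()"
```

```text
t 7.57 jig x 96.6 y 1.5 z 169.3 mm | yaw 172.76 j6 -1.49 w -0.1 ff 0.2 | F jig 0.29 -0.63 1.35 Mz 0.03
```

Call:
play_rows([
  [[0,0.001,0,0,0],[0,0.001,0,0,0],[0,0.001,0,0,0],[0,0.0005,0,0,0],[0,0.0005,0,0,0],[0,0.0005,0,0,0],[0,0,0,0,0],[0,0,0,0,0],[0,0,0,0,0],[0,0,0,0,0]],
])

```text
t: 8.4
tool_pos: [0.5488, 0.0278, 0.1696]
ee_rot: [[-0.992, 0.126, 0.009], [0.126, 0.992, -0.001], [-0.009, 0.0, -1.0]]
ft_force: [22.6, -2.1, -13.9]
width: 0.0007
finger_force: 11.3
```

```bash
python3 -c "
from h import *
st()"
```

```text
t 8.40 jig x 95.9 y 1.5 z 169.6 mm | yaw 172.74 j6 -1.49 w 0.7 ff 11.3 | F jig 22.64 0.78 -13.88 Mz 0.01
```

Call:
play_rows([
  [[0,-0.008,0,0,0],[0,0,0,-0.025,0],[0,0,0,-0.02,0],[0.6,0.033,0,0,0],[0.6,0.033,0,0,0],[0.6,0.033,-0.001,0,0],[0.6,0,0,0,7.05],[0.6,0,0,0,7.05],[0.6,0,0,0,7.05],[0.6,0,0,0,7.05]],
])

```text
t: 9.23
tool_pos: [0.4542, 0.0388, 0.2145]
ee_rot: [[-0.811, 0.585, -0.0], [0.585, 0.811, 0.0], [0.0, -0.0, -1.0]]
ft_force: [0.7, -0.3, 0.0]
width: 0.0425
finger_force: 0.0
```

Call:
play_rows([
  [[0.6,0,0,0,7.05],[0.6,0,0,0,7.05],[0.6,0,0,0,7.05],[0.6,0,0,0,7.05],[0.6,0,0,0,7.05],[0.6,0,0,0,7.05],[0.6,0,0,0,7.05],[0.6,0,0,0,7.05],[0.6,0,0,0,7.05],[0.6,0,0,0,7.05]],
])

```text
t: 10.07
tool_pos: [0.4544, 0.0388, 0.2143]
ee_rot: [[0.28, 0.96, -0.001], [0.96, -0.28, 0.0], [-0.0, -0.001, -1.0]]
ft_force: [-0.2, 0.6, -0.2]
width: 0.0555
finger_force: 0.0
```

Call:
play_rows([
  [[0.6,0,0,0,7.05],[0.6,0,0,0,7.05],[0.6,0,0,0,7.05],[0.6,0,0,0,7.05],[0.6,0,0,0,7.05],[0.6,0,0,0,7.05],[0.6,0,0,0,7.05],[0.6,0,0,0,7.05],[0.6,0,0,0,0],[0.6,0,0,0,0]],
])

```text
t: 10.9
tool_pos: [0.4545, 0.0388, 0.2143]
ee_rot: [[0.952, 0.307, -0.001], [0.307, -0.952, 0.0], [-0.0, -0.0, -1.0]]
ft_force: [0.3, -0.1, 0.3]
width: 0.0558
finger_force: 0.0
```

```bash
python3 -c "
from h import *
s=st()
print(s['ee_rot'][:2,:2].T@(-np.array([s['tool_pos'][0]-N[0],s['tool_pos'][1]-N[1]])))
c=cam('scene')
h=cv2.resize(c['pixels'][130:230,200:300],None,fx=5,fy=5,interpolation=cv2.INTER_CUBIC);cv2.imwrite('pics/c.png',h[:,:,::-1])"
```

```text
t 10.90 jig x 0.9 y 0.6 z 214.3 mm | yaw 17.89 j6 1.23 w 55.8 ff 0.0 | F jig 0.28 -0.07 0.27 Mz -0.01
[-0.00112554  0.00018051]
```

View pics/c.png

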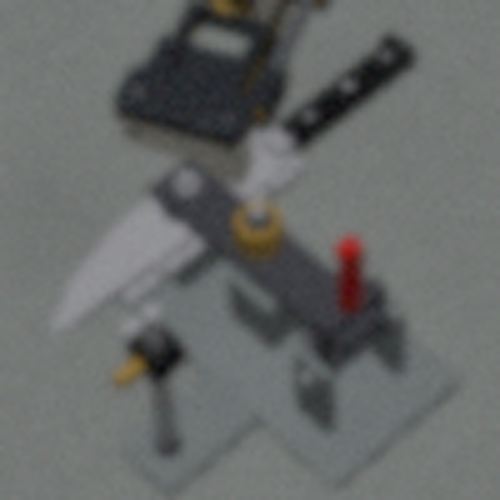

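```bash
python3 -c "
from h import *
c=cam('scene')
for p in [(.4545,.0388,.195),(.4545,.0388,.28),(.4535,.0383,.112)]:
  u,v=proj(c,p); print((u-200)*5,(v-130)*5)"
```

```text
249.28874700361874 133.3661032120996
243.05848475723252 37.96192953302267
252.98683120458207 217.75356820341997
```

Call:
play_rows([
  [[0.6,0,0,0.034,0],[0.6,0,0,0.034,0],[0.6,0,0,0.02,0],[0.6,0,0,0.0135,0],[0.6,0,0,0,0],[0.6,0,0,0,0],[0,0,0,0,0],[0,0,0,0,0],[0,0,0,0,0],[0,0,0,0,0]],
])

```text
t: 11.83
tool_pos: [0.4555, 0.0388, 0.1141]
ee_rot: [[0.953, 0.304, 0.002], [0.304, -0.953, -0.0], [0.002, 0.001, -1.0]]
ft_force: [-0.7, -0.4, -0.1]
width: 0.0338
finger_force: 0.0
```

```bash
python3 -c "
from h import *
s=st()
print(s['ee_rot'][:2,:2].T@s['ft_force'][:2], s['ee_rot'][:,2])"
```

```text
t 11.83 jig x 1.9 y 0.7 z 114.1 mm | yaw 17.68 j6 1.23 w 33.8 ff 0.0 | F jig -0.62 -0.51 -0.14 Mz -0.00
[-0.77616332  0.20189113] [ 1.96423552e-03 -7.01174049e-05 -9.99998068e-01]
```

Call:
play_rows([
  [[0.5,-0.001,0,0.0015,0],[0.5,0,0,0,0],[0,0,0,0,0],[0,0,0,0,0],[0,0,0,0,0],[0,0,0,0,0],[0,0,0,0,0],[0,0,0,0,0],[0,0,0,0,0],[0,0,0,0,0]],
])

```text
t: 12.67
tool_pos: [0.4538, 0.0384, 0.1114]
ee_rot: [[0.953, 0.303, 0.0], [0.303, -0.953, -0.0], [-0.0, 0.0, -1.0]]
ft_force: [-0.1, -1.5, 0.4]
width: 0.0275
finger_force: 30.0
```

```bash
python3 -c "
from h import *
s=st()
print(s['ee_rot'][:2,:2].T@s['ft_force'][:2], s['ee_rot'][:,2])"
```

```text
t 12.67 jig x 0.3 y 0.1 z 111.4 mm | yaw 17.66 j6 1.23 w 27.5 ff 30.0 | F jig 0.09 -1.50 0.39 Mz -0.03
[-0.55066578  1.39257562] [ 2.36695244e-05 -1.97102084e-04 -9.99999980e-01]
```

Call:
play_rows([
  [[0,0,0,0,-5.2],[0,0,0,-0.0001,-5.2],[0,0,0,0,-5.2],[0,0,0,-0.0001,-5.2],[0,0,0,-0.0001,-5.2],[0,0,0,0,-5.2],[0,0,0,-0.0001,-5.2],[0,0,0,-0.0001,-5.2],[0,0,0,-0.0001,-5.2],[0,0,0,-0.0001,-5.2]],
])

```text
t: 13.5
tool_pos: [0.4548, 0.0371, 0.1121]
ee_rot: [[0.344, 0.939, 0.002], [0.939, -0.344, -0.002], [-0.001, 0.003, -1.0]]
ft_force: [7.1, -8.2, -7.5]
width: 0.0273
finger_force: 30.0
```

```bash
python3 -c "
from h import *
s=st()
print(s['ee_rot'][:2,:2].T@s['ft_force'][:2], s['ee_rot'][:,2])"
```

```text
t 13.50 jig x 1.4 y -1.0 z 112.1 mm | yaw 69.87 j6 0.32 w 27.3 ff 30.0 | F jig 8.04 -7.21 -7.48 Mz -0.39
[-5.2231092   9.45166613] [ 0.00239687 -0.00240153 -0.99999424]
```

Call:
play_rows([
  [[0,-0.0006,0.001,0,-5.2],[0,0,0,0,-5.2],[0,0,0,0,-5.2],[0,0,0,0,-5.2],[0,0,0,0,-5.2],[0,0,0,0,-5.2],[0,0,0,0,-5.2],[0,0,0,0,-5.2],[0,0,0,0,-5.2],[0,0,0,0,-5.2]],
])

```text
t: 14.33
tool_pos: [0.4566, 0.0371, 0.1128]
ee_rot: [[-0.528, 0.849, 0.005], [0.849, 0.528, -0.001], [-0.003, 0.004, -1.0]]
ft_force: [10.1, -2.1, -4.9]
width: 0.0271
finger_force: 30.0
```

```bash
python3 -c "
from h import *
s=st()
print(s['ee_rot'][:2,:2].T@s['ft_force'][:2], s['ee_rot'][:,2])"
```

```text
t 14.33 jig x 3.2 y -0.8 z 112.8 mm | yaw 121.87 j6 -0.59 w 27.1 ff 30.0 | F jig 10.24 -0.85 -4.90 Mz -0.41
[-7.108941   7.4142287] [ 4.89814766e-03 -5.23580299e-04 -9.99987867e-01]
```

Call:
play_rows([
  [[0,-0.0008,0.001,0,-5.9],[0,0,0,0,-5.9],[0,0,0,0,-5.9],[0,0,0,0,-5.9],[0,0,0,0,-5.9],[0,0,0,0,-5.9],[0,0,0,0,-5.9],[0,0,0,0,-5.9],[0,0,0,0,-5.9],[0,0,0,0,0]],
])

```text
t: 15.17
tool_pos: [0.4577, 0.0386, 0.1136]
ee_rot: [[-0.996, 0.084, 0.005], [0.084, 0.996, 0.002], [-0.004, 0.003, -1.0]]
ft_force: [4.7, 6.8, 2.0]
width: 0.0275
finger_force: 30.0
```

```bash
python3 -c "
from h import *
s=st()
print(s['ee_rot'][:2,:2].T@s['ft_force'][:2], s['ee_rot'][:,2])"
```

```text
t 15.17 jig x 4.1 y 0.9 z 113.6 mm | yaw 175.16 j6 -1.52 w 27.5 ff 30.0 | F jig 3.82 7.32 2.04 Mz 0.40
[-4.11573288  7.15514192] [ 0.00454427  0.00229361 -0.99998704]
```

Call:
play_rows([
  [[0.5,0,0,0,0],[0.5,0,0,0,0],[0.5,0,0,0,0],[0.5,0,0,-0.024,0],[0.5,0,0,-0.024,2.4],[0,0,0,0,0],[0,-0.025,0,0,0],[0,-0.025,0,0,0],[0,0,0,0,0],[0,0,0,0,0]],
])

```text
t: 16.0
tool_pos: [0.5053, 0.0305, 0.1591]
ee_rot: [[-0.991, 0.133, -0.002], [0.133, 0.991, -0.0], [0.002, -0.0, -1.0]]
ft_force: [0.0, -0.3, 0.4]
width: 0.0177
finger_force: 0.0
```

```bash
python3 -c "
from h import *
s=st()"
```

```text
t 16.00 jig x 52.3 y -1.2 z 159.1 mm | yaw 172.34 j6 -1.48 w 17.7 ff 0.0 | F jig 0.05 -0.30 0.40 Mz -0.04
```

Call:
play_rows([
  [[0,-0.008,0.001,0,0],[0,-0.008,0,0,0],[0,-0.006,0,0,0],[0,-0.006,0,0,0],[0,-0.006,0,0.001,0],[0,-0.006,0,0.001,0],[0,-0.006,0,0.0015,0],[0,-0.005,0,0.0015,0],[0,0,0,0,0],[0,0,0,0,0]],
])

```text
t: 16.83
tool_pos: [0.5566, 0.0249, 0.1552]
ee_rot: [[-0.991, 0.133, 0.001], [0.133, 0.991, -0.0], [-0.001, 0.0, -1.0]]
ft_force: [-1.3, 0.9, 0.9]
width: 0.0006
finger_force: 0.0
```

```bash
cat >> h.py <<'E'
def feel(sh=2.0):
    P=[]
    for i in range(6):
        s=manip.sense(); d=s['tool_pos'][:2]-N; P.append([1000*d@jx,1000*s['tool_pos'][2],s['ft_force'][:2]@jx,s['ft_force'][2],s['finger_force']]); manip.read_camera('top')
    x,z,fx,fz,ff=np.mean(P,0); X,Z=x+7.5-78-sh,z-19-62
    r=np.hypot(X,Z); a=1.55-(np.arctan2(Z,X)-np.arcsin(5/r)); e=1.55-a
    # torque about pin per 80 mm
    M=-(X*fz-Z*fx)/80
    print('t %.2f x %.1f z %.1f a %.3f r %.1f fx %.2f fz %.2f ff %.2f Ftan %.2f'%(s['t'],x,z,a,r,fx,fz,ff,M))
E
python3 -c "
from h import *
feel()"
```

```text
t 17.08 x 103.7 z 155.4 a 0.438 r 80.7 fx -0.42 fz 0.42 ff 0.00 Ftan -0.55
```

Call:
play_rows([
  [[0,-0.002,0,0.001,0],[0,-0.002,0,0.001,0],[0,-0.002,0,0.001,0],[0,-0.002,0,0.0011,0],[0,-0.002,0,0.0012,0],[0,-0.0014,0,0.0011,0],[0,0,0,0,0],[0,0,0,0,0],[0,0,0,0,0],[0,0,0,0,0]],
])

```text
t: 17.97
tool_pos: [0.5671, 0.0235, 0.1485]
ee_rot: [[-0.991, 0.133, -0.0], [0.133, 0.991, -0.0], [0.0, -0.0, -1.0]]
ft_force: [0.4, -0.2, -0.0]
width: 0.0005
finger_force: 0.0
```

```bash
python3 -c "
from h import *
feel()"
```

```text
t 18.22 x 114.6 z 148.6 a 0.599 r 79.7 fx 0.06 fz -0.13 ff 0.00 Ftan 0.12
```

Call:
play_rows([
  [[0,-0.002,0,0.0014,0],[0,-0.002,0,0.0014,0],[0,-0.0024,0,0.0017,0],[0,0,0,0,0],[0,0,0,0,0],[0,0,0,0,0],[0,0,0,0,0],[0,0,0,0,0],[0,0,0,0,0],[0,0,0,0,0]],
])

```text
t: 19.1
tool_pos: [0.5736, 0.0227, 0.1443]
ee_rot: [[-0.991, 0.133, 0.0], [0.133, 0.991, 0.0], [-0.0, 0.0, -1.0]]
ft_force: [0.6, 0.0, 0.7]
width: 0.0004
finger_force: 0.0
```

```bash
python3 -c "
from h import *
feel()"
```

```text
t 19.35 x 121.1 z 144.3 a 0.697 r 79.8 fx 0.02 fz 0.14 ff 0.00 Ftan -0.08
```

Call:
play_rows([
  [[0,-0.002,0,0.0016,0],[0,-0.002,0,0.0017,0],[0,-0.002,0,0.0018,0],[0,0,0,0,0],[0,0,0,0,0],[0,0,0,0,0],[0,0,0,0,0],[0,0,0,0,0],[0,0,0,0,0],[0,0,0,0,0]],
])

```text
t: 20.23
tool_pos: [0.5796, 0.0218, 0.1391]
ee_rot: [[-0.991, 0.133, 0.0], [0.133, 0.991, 0.0], [-0.0, 0.0, -1.0]]
ft_force: [-1.7, 0.3, 1.2]
width: 0.0003
finger_force: 0.6
```

```bash
python3 -c "
from h import *
feel()
c=cam('scene')
h=cv2.resize(c['pixels'][130:230,200:300],None,fx=5,fy=5,interpolation=cv2.INTER_CUBIC);cv2.imwrite('pics/d.png',h[:,:,::-1])"
```

```text
t 20.48 x 127.1 z 139.1 a 0.796 r 79.8 fx -1.08 fz 0.38 ff 0.56 Ftan -1.04
```

View pics/d.png

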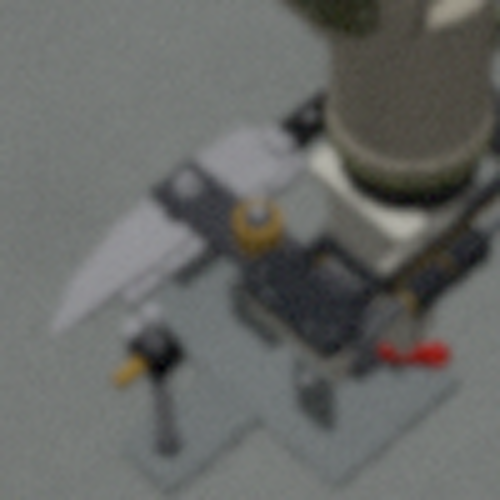

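The lever now leans right, with its red part from about (385,350) to ball tip (440,355); nut and knife look undisturbed. I'll compute its angle from the tip pixel.

```bash
python3 -c "
from h import *
c=cam('scene');t=cam('top')
for a in(.6,.7,.8,.9,1.0,1.1,1.2):
  e=1.55-a; o=[]
  for r in(30,60,100):
    p=N+jx*(.078+.002+r/1e3*np.cos(e)); z=.062+r/1e3*np.sin(e)
    u,v=proj(c,(*p,z)); o+=[round((u-200)*5),round((v-130)*5)]
  print(a,o)
"
```

```text
0.6 [369, 338, 390, 333, 419, 326]
0.7 [371, 342, 396, 341, 429, 340]
0.8 [374, 346, 401, 350, 438, 355]
0.9 [376, 350, 405, 358, 446, 368]
1.0 [378, 354, 409, 366, 452, 382]
1.1 [380, 358, 413, 374, 458, 395]
1.2 [381, 362, 416, 381, 462, 408]
```

Call:
play_rows([
  [[0,-0.0019,0,0.0018,0],[0,-0.0019,0,0.0019,0],[0,-0.0018,0,0.002,0],[0,0,0,0,0],[0,0,0,0,0],[0,0,0,0,0],[0,0,0,0,0],[0,0,0,0,0],[0,0,0,0,0],[0,0,0,0,0]],
])

```text
t: 21.52
tool_pos: [0.5851, 0.0211, 0.1334]
ee_rot: [[-0.991, 0.133, -0.0], [0.133, 0.991, -0.0], [0.0, -0.0, -1.0]]
ft_force: [-3.5, 0.2, 1.2]
width: 0.0003
finger_force: 1.6
```

```bash
python3 -c "
from h import *
feel()"
```

```text
t 21.77 x 132.7 z 133.4 a 0.896 r 79.8 fx -3.24 fz 1.68 ff 1.56 Ftan -3.39
```

Call:
play_rows([
  [[0,-0.0017,0,0.0021,0],[0,-0.0016,0,0.0021,0],[0,-0.0016,0,0.0021,0],[0,0,0,0,0],[0,0,0,0,0],[0,0,0,0,0],[0,0,0,0,0],[0,0,0,0,0],[0,0,0,0,0],[0,0,0,0,0]],
])

```text
t: 22.65
tool_pos: [0.5898, 0.0205, 0.1272]
ee_rot: [[-0.991, 0.133, -0.0], [0.133, 0.991, 0.0], [0.0, -0.0, -1.0]]
ft_force: [-5.4, 1.2, 2.9]
width: 0.0005
finger_force: 2.7
```

```bash
python3 -c "
from h import *
feel()"
```

```text
t 22.90 x 137.4 z 127.2 a 0.995 r 79.7 fx -4.95 fz 3.03 ff 2.68 Ftan -5.32
```

Call:
play_rows([
  [[0,0,0,-0.015,0],[0,0,0,-0.017,0],[0,-0.028,0,0,0],[0,-0.028,0,0,0],[0,0,0,0,0],[0,0,0,0.025,0],[0,0,0,0.02,0],[0,0,0,0,0],[0,0.004,0,0,0],[0,0.006,0,0,0]],
])

```text
t: 23.78
tool_pos: [0.6361, 0.0143, 0.1153]
ee_rot: [[-0.991, 0.133, 0.002], [0.133, 0.991, -0.0], [-0.002, 0.0, -1.0]]
ft_force: [0.1, -0.8, 0.6]
width: 0.0001
finger_force: 0.0
```

Call:
play_rows([
  [[0,0.006,0,-0.002,0],[0,0.006,0,-0.003,0],[0,0.006,0,-0.003,0],[0,0.006,0,-0.003,0],[0,0.006,0,-0.003,0],[0,0.006,0,-0.003,0],[0,0.006,0,-0.003,0],[0,0.006,0,-0.003,0],[0,0.005,0,-0.003,0],[0,0.003,0,0,0]],
])

```text
t: 24.62
tool_pos: [0.5795, 0.0219, 0.1411]
ee_rot: [[-0.991, 0.133, 0.001], [0.133, 0.991, -0.0], [-0.001, 0.0, -1.0]]
ft_force: [1.4, -0.6, 0.7]
width: 0.0002
finger_force: 0.8
```

```bash
python3 -c "
from h import *
st()
c=cam('scene')
h=cv2.resize(c['pixels'][130:230,200:300],None,fx=5,fy=5,interpolation=cv2.INTER_CUBIC);cv2.imwrite('pics/e.png',h[:,:,::-1])"
```

```text
t 24.62 jig x 127.1 y -0.5 z 141.1 mm | yaw 172.37 j6 -1.49 w 0.2 ff 0.8 | F jig 1.48 -0.44 0.67 Mz -0.01
```

View pics/e.png

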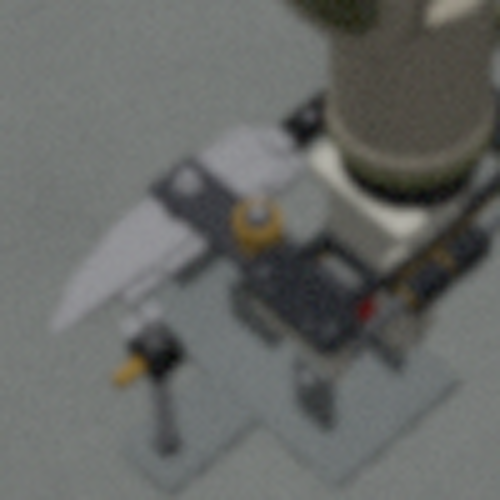

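The red lever now shows at (365,308), so it is back at about 0.3 and the clamp is unloaded. Next I'll move to the nut and tighten slightly.

Call:
play_rows([
  [[0,-0.006,0,0,0],[0,0,0,-0.037,0],[0,0,0,-0.037,0],[0.6,0,0,0,0],[0.6,0.033,0,0,0],[0.6,0.033,0.001,0,0],[0.6,0.033,0,0,0],[0.6,0.032,0,0,0],[0.6,0,0,0,0],[0.6,0,0,0,0]],
])

```text
t: 25.5
tool_pos: [0.4552, 0.0396, 0.2134]
ee_rot: [[-0.991, 0.132, -0.001], [0.132, 0.991, 0.0], [0.001, -0.0, -1.0]]
ft_force: [0.4, 0.2, -0.3]
width: 0.0426
finger_force: 0.0
```

```bash
python3 -c "
from h import *
st()"
```

```text
t 25.50 jig x 1.5 y 1.5 z 213.4 mm | yaw 172.39 j6 -1.46 w 42.6 ff 0.0 | F jig 0.36 0.23 -0.27 Mz 0.02
```

Call:
play_rows([
  [[0.6,-0.0006,-0.001,0.035,0],[0.6,0,0,0.035,0],[0.6,0,0,0.02,0],[0.6,0,0,0.0095,0],[0.5,0,0,0,0],[0,0,0,0,0],[0,0,0,0,0],[0,0,0,0,0],[0,0,0,0,0],[0,0,0,0,0]],
])

```text
t: 26.33
tool_pos: [0.4581, 0.0386, 0.1163]
ee_rot: [[-0.991, 0.133, 0.003], [0.133, 0.991, 0.001], [-0.003, 0.001, -1.0]]
ft_force: [-0.1, 1.6, 5.0]
width: 0.0272
finger_force: 30.0
```

Call:
play_rows([
  [[0,0,0,0,0],[0,0,0,0,0],[0,0,0,0,0],[0,0,0,0,3],[0,0,0,0,3],[0,0,0,0,3],[0,0,0,0,3],[0,0,0,0,3],[0,0,0,0,3],[0,0,0,0,0]],
])

```text
t: 27.17
tool_pos: [0.4577, 0.038, 0.1161]
ee_rot: [[-0.9, 0.435, 0.002], [0.435, 0.9, -0.001], [-0.002, 0.0, -1.0]]
ft_force: [-1.7, -1.7, 6.6]
width: 0.0274
finger_force: 30.0
```

```bash
python3 -c "
from h import *
st()"
```

```text
t 27.17 jig x 4.2 y 0.2 z 116.1 mm | yaw 154.19 j6 -1.15 w 27.4 ff 30.0 | F jig -1.43 -1.94 6.57 Mz -0.02
```

Call:
play_rows([
  [[0.5,0,0,0,0],[0.5,0,0,0,0],[0.5,0,0,0,0],[0.5,0,0,-0.023,0],[0.5,0,0,-0.023,-6.2],[0,0,0,0,-6.2],[0,0,0,0,-6.2],[0,-0.028,0,0,0],[0,-0.028,0,0,0],[0,0,0,0,0]],
])

```text
t: 28.0
tool_pos: [0.5151, 0.0308, 0.1598]
ee_rot: [[-0.992, 0.123, 0.0], [0.123, 0.992, -0.0], [-0.0, -0.0, -1.0]]
ft_force: [-0.3, -0.2, 0.7]
width: 0.0181
finger_force: 0.0
```

```bash
python3 -c "
from h import *
st()"
```

```text
t 28.00 jig x 62.0 y 0.3 z 159.8 mm | yaw 172.94 j6 -1.49 w 18.1 ff 0.0 | F jig -0.24 -0.26 0.66 Mz -0.01
```

Call:
play_rows([
  [[0,-0.009,0,0,0],[0,-0.009,0,0,0],[0,-0.007,0,0.001,0],[0,-0.006,0,0.001,0],[0,-0.005,0,0.0015,0],[0,-0.005,0,0.002,0],[0,-0.0045,0,0.002,0],[0,-0.004,0,0.0015,0],[0,0,0,0,0],[0,0,0,0,0]],
])

```text
t: 28.83
tool_pos: [0.5614, 0.0254, 0.1512]
ee_rot: [[-0.992, 0.122, -0.0], [0.122, 0.992, 0.0], [0.0, 0.0, -1.0]]
ft_force: [0.1, -0.3, -0.5]
width: 0.0007
finger_force: 0.0
```

Call:
play_rows([
  [[0,-0.0017,0,0.001,0],[0,-0.0017,0,0.001,0],[0,-0.0017,0,0.001,0],[0,-0.0017,0,0.0011,0],[0,0,0,0,0],[0,0,0,0,0],[0,0,0,0,0],[0,0,0,0,0],[0,0,0,0,0],[0,0,0,0,0]],
])

```text
t: 29.67
tool_pos: [0.5683, 0.0245, 0.1477]
ee_rot: [[-0.992, 0.122, 0.0], [0.122, 0.992, -0.0], [-0.0, 0.0, -1.0]]
ft_force: [-0.4, 0.1, -0.7]
width: 0.0005
finger_force: 0.1
```

```bash
python3 -c "
from h import *
feel()"
```

```text
t 29.92 x 115.6 z 147.6 a 0.617 r 79.4 fx -0.04 fz -0.03 ff 0.08 Ftan -0.02
```

Call:
play_rows([
  [[0,-0.0015,0,0.0012,0],[0,-0.0015,0,0.0013,0],[0,-0.0016,0,0.0012,0],[0,-0.0016,0,0.0013,0],[0,0,0,0,0],[0,0,0,0,0],[0,0,0,0,0],[0,0,0,0,0],[0,0,0,0,0],[0,0,0,0,0]],
])

```text
t: 30.8
tool_pos: [0.5745, 0.0238, 0.1426]
ee_rot: [[-0.992, 0.123, 0.0], [0.123, 0.992, -0.0], [-0.0, 0.0, -1.0]]
ft_force: [-0.7, -0.2, 2.8]
width: 0.0003
finger_force: 1.1
```

```bash
python3 -c "
from h import *
feel()"
```

```text
t 31.05 x 121.8 z 142.6 a 0.718 r 78.9 fx -0.72 fz 2.80 ff 1.13 Ftan -2.29
```

Call:
play_rows([
  [[0,-0.0015,0,0.0013,0],[0,-0.0014,0,0.0014,0],[0,-0.0015,0,0.0014,0],[0,-0.0014,0,0.0014,0],[0,0,0,0,0],[0,0,0,0,0],[0,0,0,0,0],[0,0,0,0,0],[0,0,0,0,0],[0,0,0,0,0]],
])

```text
t: 31.93
tool_pos: [0.5802, 0.023, 0.1373]
ee_rot: [[-0.992, 0.122, -0.0], [0.122, 0.992, -0.0], [-0.0, -0.0, -1.0]]
ft_force: [-2.0, -0.7, 5.3]
width: 0.0007
finger_force: 3.0
```

```bash
python3 -c "
from h import *
feel()"
```

```text
t 32.18 x 127.6 z 137.3 a 0.817 r 78.8 fx -2.34 fz 5.45 ff 2.97 Ftan -5.40
```

Bite is at about 0.645, on target, with a slope of 31 N/rad. I'll flip the lever home.

Call:
play_rows([
  [[0,-0.0028,0,0.0029,0],[0,-0.0028,0,0.0029,0],[0,-0.0025,0,0.0031,0],[0,-0.0024,0,0.0032,0],[0,-0.0022,0,0.0034,0],[0,-0.0021,0,0.0034,0],[0,-0.0018,0,0.0036,0],[0,-0.0017,0,0.0036,0],[0,-0.0015,0,0.0037,0],[0,-0.0014,0,0.0038,0]],
])

```text
t: 33.07
tool_pos: [0.6005, 0.0203, 0.104]
ee_rot: [[-0.992, 0.122, -0.002], [0.122, 0.992, -0.0], [0.002, -0.001, -1.0]]
ft_force: [-8.9, -1.3, 12.5]
width: 0.0004
finger_force: 6.9
```

```bash
python3 -c "
from h import *
feel()"
```

```text
t 33.32 x 148.3 z 103.4 a 1.326 r 79.0 fx -4.51 fz 6.52 ff 3.72 Ftan -7.44
```

Call:
play_rows([
  [[0,-0.001,0,0.0038,0],[0,-0.001,0,0.0038,0],[0,-0.0007,0,0.0039,0],[0,-0.0006,0,0.004,0],[0,0,0,0.001,0],[0,0,0,0,0],[0,0,0,0,0],[0,0,0,0,0],[0,0,0,0,0],[0,0,0,0,0]],
])

```text
t: 34.2
tool_pos: [0.6039, 0.0199, 0.0893]
ee_rot: [[-0.992, 0.122, -0.001], [0.122, 0.992, -0.0], [0.001, -0.001, -1.0]]
ft_force: [-14.8, -1.7, 24.7]
width: 0.0001
finger_force: 12.7
```

```bash
python3 -c "
from h import *
feel()"
```

```text
t 34.45 x 151.6 z 89.3 a 1.508 r 79.5 fx -14.90 fz 24.73 ff 12.71 Ftan -25.98
```

Call:
play_rows([
  [[0,0,0,-0.005,0],[0,0,0,-0.02,0],[0,0,0,-0.035,0],[0,0,0,-0.035,0],[0,-0.03,0,-0.02,0],[0,-0.04,0,0,0],[0,-0.04,0,0,0],[0,-0.04,0,0,0],[0,0,0,0,0],[0,0,0,0,0]],
])

```text
t: 35.33
tool_pos: [0.7537, 0.0014, 0.1963]
ee_rot: [[-0.992, 0.123, -0.006], [0.123, 0.992, 0.001], [0.006, -0.0, -1.0]]
ft_force: [0.3, -0.6, -0.1]
width: 0.0004
finger_force: 0.0
```

```bash
python3 -c "
from h import *
st()
c=cam('scene')
h=cv2.resize(c['pixels'][130:230,200:300],None,fx=5,fy=5,interpolation=cv2.INTER_CUBIC);cv2.imwrite('pics/f.png',h[:,:,::-1])
for a in(1.4,1.5):
  e=1.55-a; p=N+jx*(.080+.1*np.cos(e)); u,v=proj(c,(*p,.062+.1*np.sin(e))); print(a,(u-200)*5,(v-130)*5)"
```

```text
t 35.33 jig x 302.4 y 1.0 z 196.3 mm | yaw 172.94 j6 -1.51 w 0.4 ff 0.0 | F jig 0.34 -0.54 -0.13 Mz -0.01
1.4 467.5907866848232 429.90459320533205
1.5 468.29808742600534 439.6473921027148
```

View pics/f.png

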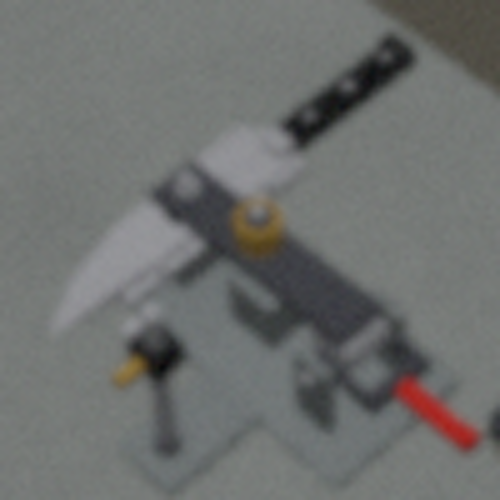

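The lever lies home with its tip at about (468,438), matching 1.5 rad. The knife is where it was and the gripper is clear.

```bash
python3 -c "
from workcell import manip
print(manip.sign_off())"
```

```text
the job is handed in; nothing more can be done
None
```

The job is handed in: the nut was reset so the lever bites at about 0.645 rad, the lever is home at about 1.5 rad, the knife looks unmoved in the last picture, and the arm is clear; the foot force was not measured directly, but that bite should give about 72 N.

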